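Set the meat flattener's gate lever to the marked thickness slot

TASK

Set the meat flattener on the table: push its upright selector lever out of the park slot, along the cross channel of the gate, and fully home into the slot whose outer end carries the big mushroom-shaped marker, without running it into any of the other three setting slots. Only push the lever, never pinch it between the fingers, and leave everything else standing where it is.

Things in the scene. Friction and masses are not known exactly. Their poses are not given: they have to be found in the camera images.
- machine: White kitchen meat flattener, fixed, but placed and turned differently each time. Origin at table height (z = 0) below the gate's centre; x axis ('far') roughly away from the robot, y ('left') roughly to its left, z up. The gate console is 210 x 210 mm about the origin, its top 75 mm high; the roller head adjoins it on the left, y = 105 to 285 mm, up to 160 mm high.
- gate_centre (a point): Centre of the gate, on top of its aluminium plate, 75 mm above the table; axes as the machine. Rigid-walled slots 18 mm wide guide the lever's 12 mm round stem (3 mm play each side, mouths rounded at 8 mm radius): a cross channel along y through the centre, its ends 45 mm to left and right; one setting slot runs near (-x) and one far (+x) from each end, four in all.
- park_end (a point): Plate-height point where the stem's axis stands when home in the park slot, 40 mm near (-x) of the gate centre. The park slot opens into the middle of the cross channel; opposite it the channel has a plain far wall, so a lever pushed far out of the park slot stops in the channel (3 mm past its middle line).
- left_end (a point): Plate-height point at the left end of the channel, 45 mm left (+y) of the gate centre, in line with the two left setting slots. The channel's end wall stops a lever pushed sideways here (3 mm further), ready to enter either slot. Every slot ends with the stem's axis 40 mm from the channel's middle line.
- right_end (a point): The same at the right end of the channel, 45 mm right (-y) of the gate centre.
- knob (a point): Centre of the black four-lobed knob on top of the lever: 30 x 30 mm across its faces, 40 mm tall, 120 to 160 mm above the table (centre 140 mm); axes as the machine. The lever slides upright without tilting or turning, takes about 2.5 N plus slight damping to push either way, and stays where it is left.
- lever (a joint): Lever position along the machine's x axis, m: 0 on the middle line of the cross channel, -0.040 home in a near slot (or the park slot), +0.040 home in a far slot. Starts between -0.040 and -0.030 (in the park slot).
- crosshead (a joint): Lever position along the machine's y axis, m: 0 at the park slot's column, +0.045 left column, -0.045 right column (play 3 mm; the end walls stop it at +-0.048). The park slot holds it near 0 at the start.
- face_near: Knob face towards near (-x of the machine), a flat 22 mm wide and 38 mm tall; origin at its slab's centre, 13 mm from the knob's axis, the face itself at 15 mm. Push here to move the lever far.
- face_far: Same on the far (+x) side. Push here to move the lever near.
- face_left: Same on the left (+y) side. Push here to move the lever right.
- face_right: Same on the right (-y) side. Push here to move the lever left.
- marker: The marker: a black mushroom button 28 mm across and 32 mm high on a steel neck, standing fixed on the gate plate at the outer end of the wanted slot; it is at one of four places: 72 mm far or near and 45 mm left or right of the gate centre, in line with that slot. Origin at its foot on the plate's top (z = 75 mm). Beside the lever home in that slot its axis is 32 mm from the knob's axis.
- cap1: Flat black blanking cap, 12 mm across and 4 mm high, fixed at the outer end of one of the other three setting slots (same four places as the marker).
- cap2: As cap1, at another slot.
- cap3: As cap1, at another slot.
- tin: Small steel tin, 30 mm across and 36 mm tall, standing loose on the near right corner of the console (top 111 mm above the table); origin at its foot; a bystander: leave it where it stands (it fails beyond 25 mm).
- spice_jar: Spice jar, 44 mm across, about 75 mm tall, on the table right of the console; origin at its foot; a bystander: leave it where it stands (it fails beyond 25 mm).
- mug: White mug, 76 mm across, 85 mm tall, on the table beyond the right far corner of the console; origin at its foot; a bystander: leave it where it stands (it fails beyond 25 mm).
- bowl: Steel bowl, 110 mm across, 45 mm tall, on the table beyond the far side of the console; origin at its foot; a bystander: leave it where it stands (it fails beyond 25 mm).
- mallet: Wooden mallet standing on its head (72 mm across, 100 mm tall), handle level at 55 mm height, pointing along its own y to 200 mm from the head's axis; on the table to the right; origin at the head's foot; a bystander: leave it where it stands (it fails beyond 25 mm).

How it is judged (in metres and radians):
On the way, in this order (a step that is already met when the one before it is completed fails the run):
1. the lever is out of the park slot, in the cross channel (value of joint lever above -0.006 m).
2. the lever has come across to the marked slot's column (horizontal distance between knob and marker below 0.078 m).
At the end, for the whole second after the job is handed in: the lever rests home in the marked slot: the knob's axis within 39 mm horizontally of the marker's axis (32 mm when hard against the slot's end, so up to about 6 mm short of it), not moving, and every loose thing is within 25 mm of where it began (horizontal distance between knob and marker below 0.039 m and velocity of joint lever between -0.01 and 0.01 m/s and distance of each of tin, spice_jar, mug, bowl, mallet from where it was at the start of the episode below 0.025 m); the robot touches nothing.
It fails at once if the knob is pinched: opposite faces of it pressed by the fingers at once (over 2 N each) ((contact force between the fingers and face_near above 2 N and contact force between the fingers and face_far above 2 N) or (contact force between the fingers and face_left above 2 N and contact force between the fingers and face_right above 2 N)).
It fails at once if the lever is run into another setting slot (over about 20 mm into it) (horizontal distance between knob and cap1 below 0.052 m or horizontal distance between knob and cap2 below 0.052 m or horizontal distance between knob and cap3 below 0.052 m).
It fails at once if a bystander is lifted, carried or pushed more than 25 mm (distance of any of tin, spice_jar, mug, bowl, mallet from where it was at the start of the episode above 0.025 m).
It also fails if it takes over 51 s, if anything falls off the work surface, if the arm or the gripper's body presses on something with over 40 N, if the wrist force passes 120 N, or if a joint passes its speed limit or range.

ROBOT

A 6-joint arm with a two-finger parallel gripper is mounted at the origin on the work surface. World frame = base frame: x ahead of the robot, y to its left, z up, the work surface at z = 0. Lengths are in mm, angles in rad, forces in N, time in s.
With the tool pointing down it reaches from about 300 to 875 mm from the base axis. Payload 6.4 kg.
Tool frame: the origin (TCP) lies at the very end of the fingers, on their centre line; the grasp point (between the pads) lies 19 mm behind it; z points along the fingers, y is the direction in which the jaws open and shut (so a half turn about z gives the same grasp; the last joint's range is limited). The gripper opens to 88 mm and grips with 3 to 60 N. Pads are 18 mm wide; open, the fingers measure 123 mm over their backs; the gripper's body (75 mm by 187 mm) begins 45 mm behind the grasp point.
Start: joints at [-1.516, 0.181, 1.607, -0, 1.354, -0.206], TCP at [148.281, -555.566, 238.714] pointing down, gripper open.
Joint ranges: [-2.99, 2.99], [-0.89, 2.07], [0.3, 2.58], [-1.14, 4.28], [0, 2.63], [-3.12, 3.12]. Speed limits (rad/s): [2.57, 2.57, 3.01, 3.14, 3.14, 3.14].

INTERFACE

Orientations are given as a rotation vector (axis times angle).
In Python, from rig import r gives the robot as it stands.
- The arm moves only by the shell command python3 -m crank 'ROWS' [FORCE]. ROWS is text: rows parted by semicolons, each of 7 numbers parted by spaces: the shift along the tool's x, y, z in m, then the turn, a rotation vector about the tool's x, y, z in degrees, then the opening, from 0 (shut) to 1 (fully open). In form: dx dy dz ax ay az fingers; .... A call has 1 to 10 rows; each row shifts and turns the commanded pose from where the row before left it, along the tool's axes as they then stand; what a row does not reach is not made up. A row lasts 1/12 s, in which the tool goes at most 41.7 mm and 7.16 degrees, less where a joint would pass 70% of its speed; a pose out of reach is approached as far as the arm can. A call with a gripper value outside its range is refused whole. The fingers move at their own pace and stop on an object; FORCE is the grip in N (left out, the last holds). Time passes only in rows, so rows that do not move let the fingers close. It gives the time, the measured TCP pose, the force and the opening at its end, in the units of the state.
- r.observe(): the state, without advancing time (a new reading comes with each control period).
- r.get_image(name): name is "scene" or "top" or "wrist"; returns (picture, depth): 420x560x3 uint8, blue, green, red; 420x560 float32, mm along the optical axis (not along the pixel's ray), 0 where there is no reading.
- r.camera_model(name): a dict with "K" (3x3 intrinsics, pixels), "k1" (the pictures are not rectified: a ray, as slopes to the right and down, at radius r is drawn at 1 + k1 r^2 times it, then the intrinsics apply), "R" (3x3) and "t" (3): a world point X has camera coordinates R X + t. Camera axes: x right, y down, z forward; pixel columns grow to the right and rows downward; lengths in mm; the calibration is good to about 2 mm. A picture is of the moment at which its call begins: read the wrist's pose just before it. camera_model takes no time and is no camera call; for the wrist camera it gives the pose at the moment of the call.
- r.finish_job(): hands the job in, once; it reports no verdict.
Trained networks look in the newest picture that a camera, given by its name, has taken for a name from the list of things; names that differ only in an ending like _2 or _b are one class to them, and where a whole thing is asked for, a point or a joint stands for the part that bears it (a point fixed in the world has none). Each returns a list of dicts, best first, with "p" (0 to 1); they miss things now and then, are a little off and sometimes report something else, mostly with a low value. They report only what shows in the picture. A call takes as long as a camera call.
- r.cut_out(name, camera): "mask" (420x560 bool, what is visible of it) and "box" ([left, top, right, bottom] in pixels, round what is visible of it).
The state is a dict: "clock": time; "q": joint angles; "dq": joint speeds; "effort": joint torques, N m; "eef_pos": TCP position; "ee_rot": TCP orientation; "contact_force": force on the tool from outside, world axes, zero at the start; "wrist_torque": the same for the moment, N m; "width": opening from 0.0 (shut) to 1.0 (fully open).
Only numpy, scipy, OpenCV 4.12 (cv2) and the standard library are available. Lean on these libraries where they do the work, as an engineer would, in place of code of your own. Each camera call takes 0.05 s, during which the arm holds its last target.

## Working session

There is one attempt and no reset: what is moved stays moved. The work goes in short steps, Python scripts to look and compute and a shell command to move; the robot and the scene stay as the last step left them, time stands still between calls to the robot, and variables do not carry over. Pictures are saved under pics/ and viewed, and the job is handed in when it is done.

```bash
ls; mkdir -p pics; python3 - <<'E'
from rig import r
import cv2,numpy as np
s=r.observe();print({k:np.round(v,3) for k,v in s.items()})
for n in ["scene","top"]:
    im,d=r.get_image(n);cv2.imwrite(f"pics/{n}0.png",im);np.save(f"pics/{n}0.npy",d)
    m=r.camera_model(n);print(n,{k:np.round(v,4).tolist() for k,v in m.items()})
    for t in ["knob","marker","cap1","tin","machine"]:
        print(t,[(round(x["p"],2),x["box"]) for x in r.cut_out(t,n)][:4])
E
```

```text
pics
{'clock': np.float64(0.0), 'q': array([-1.516,  0.182,  1.608, -0.   ,  1.354, -0.206]), 'dq': array([ 0.001,  0.   , -0.001, -0.002,  0.002, -0.001]), 'effort': array([ 1.0000e-03, -4.3386e+01, -3.4185e+01,  7.0000e-02,  3.9000e-02,
       -0.0000e+00]), 'eef_pos': array([ 148.238, -555.017,  237.838]), 'ee_rot': array([-3.113, -0.408, -0.   ]), 'contact_force': array([-0.48 ,  0.22 ,  0.011]), 'wrist_torque': array([-0.003,  0.029, -0.07 ]), 'width': np.float64(0.999)}
scene {'K': [[471.5876, 0.0, 272.6765], [0.0, 471.5876, 204.5733], [0.0, 0.0, 1.0]], 'k1': -0.0307, 'R': [[-0.2581, 0.9661, -0.0009], [0.588, 0.1564, -0.7936], [-0.7666, -0.2054, -0.6085]], 't': [307.9197, -196.235, 1340.0997]}
knob [(0.89, [307.4, 176.7, 329.4, 227.0])]
marker [(0.71, [114.6, 139.8, 151.6, 211.3]), (0.52, [335.7, 192.7, 350.9, 214.4])]
cap1 [(0.31, [307.2, 180.8, 326.0, 225.4])]
tin [(0.81, [274.5, 182.5, 290.5, 202.2])]
machine [(0.81, [241.6, 179.9, 483.7, 322.5]), (0.32, [215.9, 195.6, 240.7, 234.7])]
top {'K': [[415.5749, 0.0, 283.0399], [0.0, 415.5749, 209.7962], [0.0, 0.0, 1.0]], 'k1': 0.0318, 'R': [[-0.0012, -0.9998, 0.0222], [-0.9936, -0.0013, -0.1133], [0.1133, -0.0222, -0.9933]], 't': [-197.169, 576.0107, 1049.5229]}
knob [(0.63, [231.3, 225.0, 248.0, 242.3])]
marker []
cap1 [(0.56, [110.2, 177.8, 287.7, 268.8])]
tin [(0.44, [272.8, 252.9, 281.0, 263.7]), (0.26, [112.6, 181.0, 289.7, 271.6])]
machine [(0.97, [113.9, 174.4, 289.6, 269.0])]
```

View pics/scene0.png

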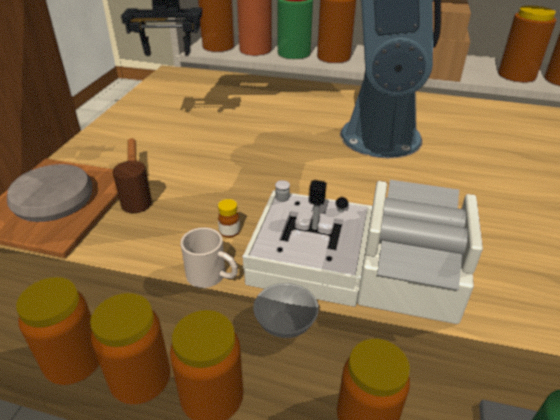

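View pics/top0.png

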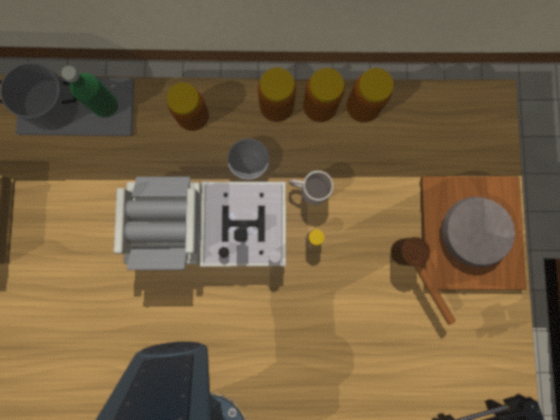

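```bash
python3 - <<'E'
import cv2
a=cv2.imread('pics/scene0.png')[160:300,210:410];cv2.imwrite('pics/scene0c.png',cv2.resize(a,None,fx=4,fy=4,interpolation=cv2.INTER_CUBIC))
a=cv2.imread('pics/top0.png')[165:285,160:320];cv2.imwrite('pics/top0c.png',cv2.resize(a,None,fx=5,fy=5,interpolation=cv2.INTER_CUBIC))
E
```

```text
(no output)
```

View pics/scene0c.png

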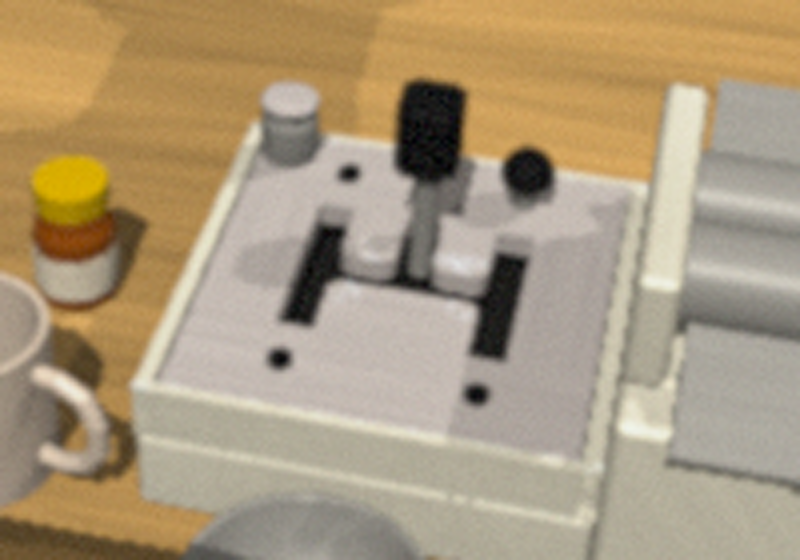

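View pics/top0c.png

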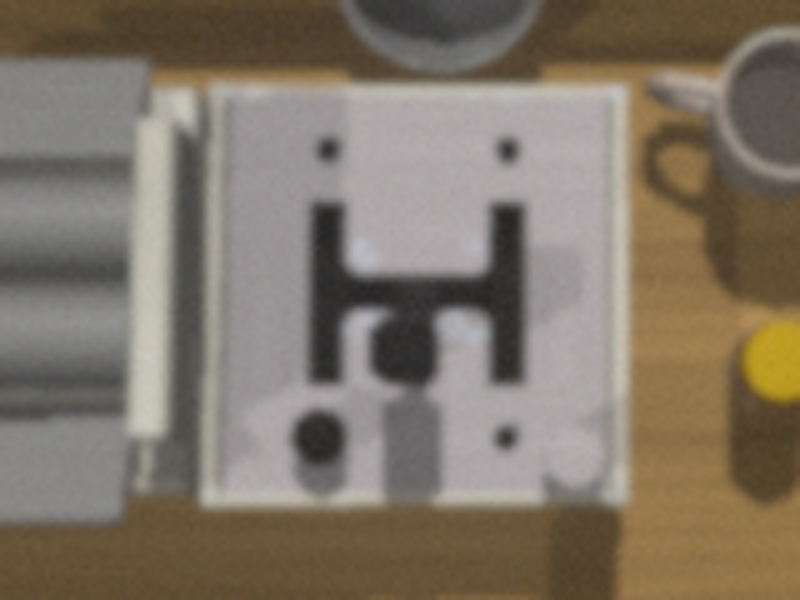

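The marker is at the near-left slot: top view crop (320,437), i.e. full-picture (224,252), while flat caps show at the other three. Now I'll measure the machine pose from the caps and check it with the scene view and depth.

```bash
cat > h.py <<'E'
import numpy as np,cv2
from scipy.spatial.transform import Rotation as Ro
from rig import r
def ray(m,px):
    K,k=np.array(m["K"]),np.array([m["k1"],0,0,0,0.])
    p=cv2.undistortPoints(np.array([[px]],float),K,k)[0,0]
    R,t=np.array(m["R"]),np.array(m["t"])
    return -R.T@t, R.T@np.array([p[0],p[1],1.])
def at_z(m,px,z):
    c,d=ray(m,px); return c+d*(z-c[2])/d[2]
def blob(g,x,y,h,th):
    x0,y0=int(x)-h,int(y)-h
    w=g[y0:y0+2*h+1,x0:x0+2*h+1].astype(float); w=np.clip(th-w,0,None)
    yy,xx=np.mgrid[y0:y0+2*h+1,x0:x0+2*h+1]
    return (w*xx).sum()/w.sum(),(w*yy).sum()/w.sum()
E
python3 - <<'E'
from h import *
s=r.observe();print(Ro.from_rotvec(s["ee_rot"]).as_matrix().round(3))
for n,sc,pts in [("top",5,dict(FL=(329,149),FR=(508,150),NR=(506,437))),("scene",4,dict(FR=(280,357),FL=(477,395),NR=(348,173)))]:
    m=r.camera_model(n);g=cv2.cvtColor(cv2.imread(f"pics/{n}0.png"),6)
    off=(160,165) if n=="top" else (210,160); P={}
    for k,p in pts.items():
        x,y=p[0]/sc+off[0],p[1]/sc+off[1]
        b=blob(g,x+.5,y+.5,3,110); P[k]=at_z(m,b,79); print(n,k,(x,y),np.round(b,1),P[k].round(1))
    c=(P["FL"]+P["NR"])/2; e=P["FL"]-P["FR"]; f=P["FR"]-P["NR"]
    print("centre",c.round(1),"len",np.linalg.norm(e),np.linalg.norm(f),"yaw",np.degrees(np.arctan2(-e[0],e[1])),np.degrees(np.arctan2(f[1],f[0])))
    kb=r.cut_out("knob",n)
    if kb:
        M=kb[0]["mask"]; b=kb[0]["box"]
        d=np.load(f"pics/{n}0.npy")
        ys,xs=np.nonzero(M&(d>0)); W=[]
        for xx,yy in zip(xs,ys):
            c0,dd=ray(m,(xx,yy)); W.append(c0+dd*d[yy,xx])
        W=np.array(W); top=W[W[:,2]>152]
        print("knob depth pts",len(W),np.percentile(W,[5,50,95],axis=0).round(1).tolist(),"top",len(top),(top.min(0)+top.max(0)).round(1)/2)
d=np.load("pics/top0.npy");m=r.camera_model("top")
def dz(px):
    c0,dd=ray(m,px); return (c0+dd*d[int(round(px[1])),int(round(px[0]))]).round(1)
for nm,p in dict(knob=(240.5,234),marker=(223.7,252),plate=(245,205),FLc=(225.5,194.5),tin=(275,256),rollerside=(190,220)).items(): print(nm,dz(p))
E
```

```text
[[ 0.966  0.258 -0.   ]
 [ 0.258 -0.966 -0.   ]
 [-0.     0.    -1.   ]]
top FL (225.8, 194.8) [225.2 194.5] [609.4 -51.3  79. ]
top FR (261.6, 195.0) [261.1 194.6] [ 609.3 -141.1   79. ]
top NR (261.2, 252.4) [260.8 252.1] [ 465.7 -141.1   79. ]
centre [537.5 -96.2  79. ] len 89.77368207581115 143.5792632022241 yaw -0.09983060389820575 0.002422111654358973
knob depth pts 199 [[492.3, -109.8, 73.5], [506.0, -96.0, 159.3], [520.3, -81.1, 162.6]] top 158 [506.1  -96.85 160.1 ]
scene FR (280.0, 249.25) [279.5 249.3] [ 615.  -141.7   79. ]
scene FL (329.25, 258.75) [328.7 258.2] [615. -52.  79.]
scene NR (297.0, 203.25) [296.8 202.9] [ 472.3 -141.6   79. ]
centre [543.6 -96.8  79. ] len 89.61150481023392 142.70959192622223 yaw 0.01122072635600139 -0.034847472855680475
knob depth pts 555 [[498.7, -109.3, 64.4], [514.8, -96.0, 137.6], [522.4, -82.8, 158.9]] top 171 [507.45 -96.75 156.2 ]
knob [505.9 -97.1 160.8]
marker [465.8 -53.2 107.6]
plate [ 583.4 -100.8   75. ]
FLc [609.6 -51.9  77.1]
tin [ 456.1 -176.1  107.6]
rollerside [537.8  17.9 162.2]
```

Both cameras agree on no yaw (under 0.1°), the cap spacing matches 90 x 144, the knob top is at z=160 and the marker top at 107 mm. The gate centre is about (538..543, -96.5) and the knob axis about (506, -97). First I turn the tool square, close the fingers, and travel at height.

```bash
python3 -m crank '0 0 0 0 0 5 0; 0 0 0 0 0 5 0; 0 0 0 0 0 5 0; 0 0 0 0 0 0 0' 20
python3 -m crank '0.018 -0.0286 0 0 0 0 0; 0.018 -0.0286 0 0 0 0 0; 0.018 -0.0286 0 0 0 0 0; 0.018 -0.0286 0 0 0 0 0; 0.018 -0.0286 0 0 0 0 0; 0.018 -0.0286 0 0 0 0 0; 0.018 -0.0286 0 0 0 0 0; 0.018 -0.0286 0 0 0 0 0'
python3 -m crank '0.018 -0.0286 0 0 0 0 0; 0.018 -0.0286 0 0 0 0 0; 0.018 -0.0286 0 0 0 0 0; 0.018 -0.0286 0 0 0 0 0; 0.018 -0.0286 0 0 0 0 0; 0.018 -0.0286 0 0 0 0 0; 0.018 -0.0286 0 0 0 0 0; 0.018 -0.0286 0 0 0 0 0; 0 0 0 0 0 0 0; 0 0 0 0 0 0 0'
```

```text
clock: 1.03
eef_pos: [148.3, -555.6, 238.7]
ee_rot: [-3.142, 0.006, -0.0]
contact_force: [0.1, -0.3, 0.4]
width: 0.717
clock: 1.7
eef_pos: [293.1, -325.5, 238.9]
ee_rot: [3.141, 0.003, 0.0]
contact_force: [0.5, 0.8, 0.8]
width: 0.12
clock: 2.53
eef_pos: [437.2, -96.9, 238.7]
ee_rot: [3.141, 0.008, -0.0]
contact_force: [-0.5, -0.5, 0.6]
width: -0.0
```

```bash
python3 - <<'E'
from h import *
im,d=r.get_image("wrist");cv2.imwrite("pics/w1.png",im);np.save("pics/w1.npy",d)
m=r.camera_model("wrist");np.savez("pics/w1m.npz",**{k:np.array(v) for k,v in m.items()})
for t in ["knob","marker","cap1","tin"]:
    print(t,[(round(x["p"],2),x["box"]) for x in r.cut_out(t,"wrist")][:4])
E
```

```text
knob [(0.86, [256.0, 108.9, 298.2, 150.0]), (0.65, [0.0, 1.4, 398.0, 225.5])]
marker [(0.85, [217.7, 154.9, 247.6, 185.6])]
cap1 [(0.64, [223.8, 0.0, 237.9, 14.8]), (0.56, [318.6, 164.6, 330.2, 172.4]), (0.54, [324.9, 0.0, 334.8, 13.9]), (0.3, [293.4, 110.8, 297.0, 142.7])]
tin [(0.7, [345.7, 164.7, 383.4, 201.8])]
```

View pics/w1.png

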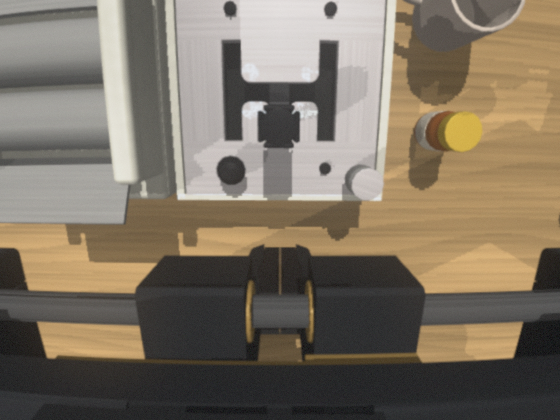

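The wrist picture shows the knob at (278,126), the marker at (231,170) at near left, caps at (230,8), (330,8) and (325,168), and the tin at (365,183). I'll localise from these.

```bash
python3 - <<'E'
from h import *
m=dict(np.load("pics/w1m.npz"));g=cv2.cvtColor(cv2.imread("pics/w1.png"),6)
P={}
for k,p in dict(FL=(230,8),FR=(330.5,9),NR=(325,168)).items():
    b=blob(g,*p,7,90);P[k]=at_z(m,b,79);print(k,np.round(b,1),P[k].round(1))
print("centre",((P["FL"]+P["NR"])/2).round(1),(P["FL"]-P["FR"]).round(1),(P["FR"]-P["NR"]).round(1))
d=np.load("pics/w1.npy")
kb=[x for x in r.cut_out("knob","wrist")][0]["mask"]
ys,xs=np.nonzero(kb&(d>0));W=np.array([(lambda c:c[0]+c[1]*d[y,x])(ray(m,(x,y))) for x,y in zip(xs,ys)])
t=W[W[:,2]>154];print(len(t),t.min(0).round(1),t.max(0).round(1),np.median(t,0).round(1))
print("tool",r.observe()["eef_pos"])
E
```

```text
FL [229.6   8.6] [606.8 -53.   79. ]
FR [330.2   9.3] [ 606.4 -142.3   79. ]
NR [324.6 168.3] [ 464.3 -141.6   79. ]
centre [535.5 -97.3  79. ] [ 0.4 89.3  0. ] [142.1  -0.7   0. ]
1590 [ 489.3 -111.4  154.9] [518.3 -81.4 160.7] [503.9 -96.4 158.4]
tool [436.32703293 -99.35905943 238.73764834]
```

```bash
python3 -m crank '0.003 0 0.028 0 0 0 0; 0.003 0 0.028 0 0 0 0; 0.003 0 0.028 0 0 0 0; 0.003 0 0.028 0 0 0 0; 0 0 0 0 0 0 0; 0 0 0 0 0 0 0'
python3 -m crank '0.007 0 0 0 0 0 0; 0.007 0 0 0 0 0 0; 0.007 0 0 0 0 0 0; 0.005 0 0 0 0 0 0; 0.005 0 0 0 0 0 0; 0.005 0 0 0 0 0 0;0 0 0 0 0 0 0'
```

```text
clock: 3.33
eef_pos: [447.5, -98.4, 125.9]
ee_rot: [-3.14, 0.003, 0.005]
contact_force: [-0.4, 0.3, -0.1]
width: 0.005
clock: 3.92
eef_pos: [485.5, -98.3, 126.9]
ee_rot: [3.141, -0.001, 0.0]
contact_force: [0.5, -0.7, 0.9]
width: 0.007
```

```bash
python3 -m crank '0.005 0 0 0 0 0 0; 0.005 0 0 0 0 0 0'; python3 -m crank '0.004 0 0 0 0 0 0; 0.004 0 0 0 0 0 0';python3 -m crank '0.004 0 0 0 0 0 0; 0.004 0 0 0 0 0 0'
```

```text
clock: 4.08
eef_pos: [494.5, -98.1, 126.5]
ee_rot: [-3.141, 0.002, 0.002]
contact_force: [-2.9, -0.1, 1.1]
width: 0.004
clock: 4.25
eef_pos: [502.9, -98.1, 126.5]
ee_rot: [-3.141, 0.002, 0.001]
contact_force: [-2.6, 0.9, 0.4]
width: 0.002
clock: 4.42
eef_pos: [510.9, -98.1, 126.5]
ee_rot: [-3.141, 0.002, 0.001]
contact_force: [-2.3, 0.9, -0.3]
width: 0.004
```

Contact is about 2.5 N and moving freely. I'll continue in small steps towards the far wall.

```bash
python3 -m crank '0.002 0 0 0 0 0 0; 0.001 0 0 0 0 0 0'; python3 -m crank '0.001 0 0 0 0 0 0'; python3 - <<'E'
from h import *
im,d=r.get_image("top");cv2.imwrite("pics/t2.png",cv2.resize(im[165:285,160:320],None,fx=5,fy=5,interpolation=2))
im,d=r.get_image("wrist");cv2.imwrite("pics/w2.png",im)
E
```

```text
clock: 4.58
eef_pos: [513.9, -98.2, 126.5]
ee_rot: [-3.141, 0.001, 0.001]
contact_force: [-2.4, 0.9, 1.4]
width: 0.01
clock: 4.67
eef_pos: [514.7, -98.2, 126.5]
ee_rot: [-3.141, 0.001, 0.001]
contact_force: [-2.6, 0.2, 0.5]
width: 0.008
```

View pics/w2.png

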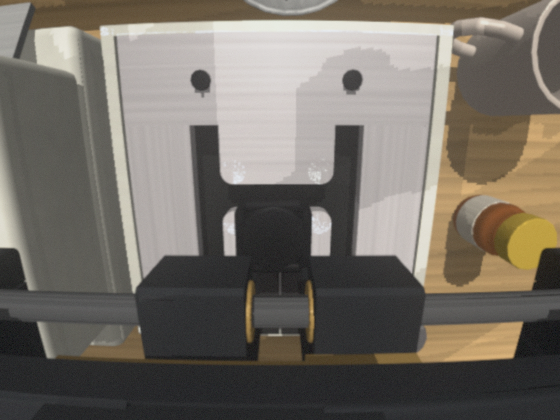

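View pics/t2.png

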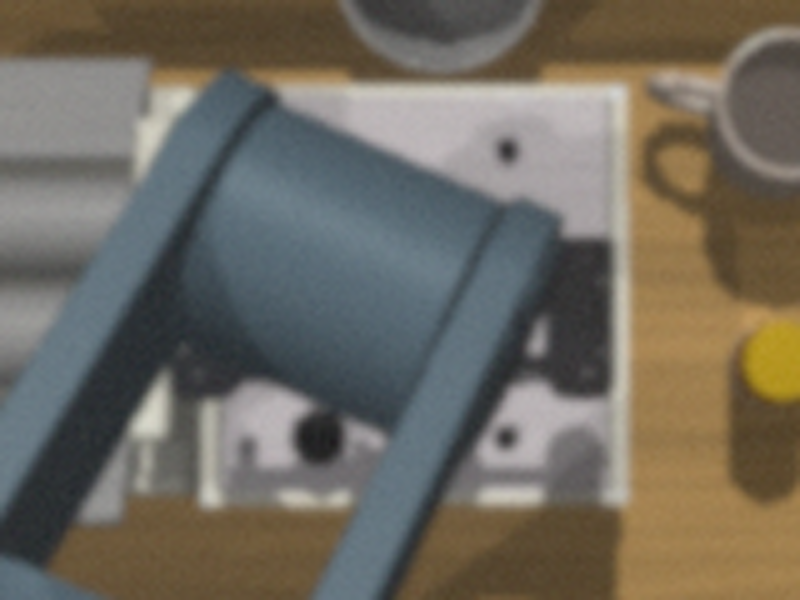

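The wrist view shows the knob at (272,235) just short of the channel, whose far edge is at row 184. I'll go on until the wall stops it.

```bash
for i in 1; do python3 -m crank '0.002 0 0 0 0 0 0' | grep -E "pos|force"; done; python3 -m crank '0.001 0 0 0 0 0 0'| grep -E "pos|force"; python3 -m crank '0.001 0 0 0 0 0 0'| grep -E "pos|force"
```

```text
eef_pos: [515.8, -98.2, 126.5]
contact_force: [-13.8, 0.7, 7.6]
eef_pos: [515.8, -98.2, 126.6]
contact_force: [-14.8, 1.6, 9.3]
eef_pos: [515.9, -98.2, 126.5]
contact_force: [-19.8, 0.1, 11.7]
```

```bash
python3 -m crank '0.001 0 0 0 0 0 0'| grep -E "pos|force"; python3 -m crank '0 0 0 0 0 0 0'| grep -E "pos|force"
```

```text
eef_pos: [516.1, -98.2, 126.5]
contact_force: [-22.9, 0.3, 15.2]
eef_pos: [516.0, -98.1, 126.5]
contact_force: [-20.6, 1.3, 12.4]
```

The far wall is found at TCP x=516, so the knob axis is at about 540 and the gate centre at about 537, consistent with vision. I'll back off, go round to the right side, and push left.

```bash
python3 -m crank '-0.015 0 0 0 0 0 0; -0.015 0 0 0 0 0 0; 0 0.025 0 0 0 0 0; 0 0.025 0 0 0 0 0; 0 0 0 0 0 0 0; 0.016 0 0 0 0 0 0; 0.016 0 0 0 0 0 0; 0.016 0 0 0 0 0 0; 0 0 0 0 0 0 0; 0 0 0 0 0 0 0'
python3 - <<'E'
from h import *
im,d=r.get_image("wrist");cv2.imwrite("pics/w3.png",im)
E
```

```text
clock: 6.02
eef_pos: [538.3, -148.3, 126.8]
ee_rot: [3.141, -0.001, 0.001]
contact_force: [-0.4, -0.8, -0.1]
width: 0.01
```

View pics/w3.png

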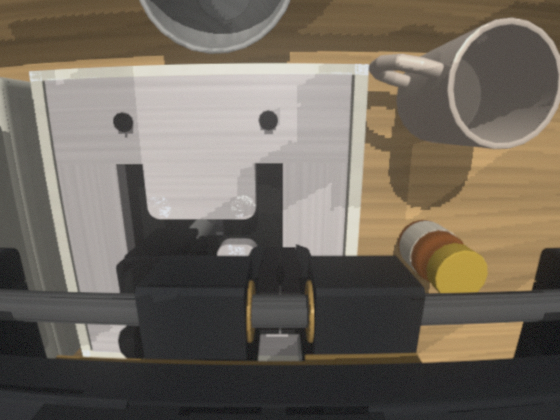

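The knob is to the left of the fingers, which stand clear. Now I push left.

```bash
python3 -m crank '0 -0.006 0 0 0 0 0; 0 -0.006 0 0 0 0 0; 0 -0.006 0 0 0 0 0; 0 -0.006 0 0 0 0 0; 0 -0.006 0 0 0 0 0'; python3 -m crank '0 -0.006 0 0 0 0 0; 0 -0.006 0 0 0 0 0; 0 -0.006 0 0 0 0 0; 0 -0.006 0 0 0 0 0'; python3 -m crank '0 -0.002 0 0 0 0 0; 0 -0.002 0 0 0 0 0; 0 -0.001 0 0 0 0 0'
```

```text
clock: 6.48
eef_pos: [537.3, -118.4, 126.8]
ee_rot: [3.14, -0.001, -0.0]
contact_force: [-1.9, -4.8, -0.3]
width: 0.006
clock: 6.82
eef_pos: [537.4, -94.3, 126.8]
ee_rot: [3.141, -0.002, -0.001]
contact_force: [-1.1, -3.7, -0.4]
width: 0.003
clock: 7.07
eef_pos: [537.5, -89.0, 126.7]
ee_rot: [3.142, -0.001, -0.001]
contact_force: [-2.5, -2.4, 0.0]
width: 0.01
```

```bash
for s in a; do python3 -m crank '0 -0.002 0 0 0 0 0; 0 -0.001 0 0 0 0 0'| grep -E "pos|force"; done; python3 -m crank '0 -0.002 0 0 0 0 0'| grep -E "pos|force";python3 -m crank '0 -0.002 0 0 0 0 0'| grep -E "pos|force"; python3 - <<'E'
from h import *
im,d=r.get_image("wrist");cv2.imwrite("pics/w4.png",im)
E
```

```text
eef_pos: [537.7, -86.2, 126.7]
contact_force: [-1.9, -3.2, 0.8]
eef_pos: [537.7, -84.5, 126.7]
contact_force: [-1.6, -2.5, -0.1]
eef_pos: [537.7, -82.4, 126.7]
contact_force: [-2.2, -2.3, 0.8]
```

View pics/w4.png

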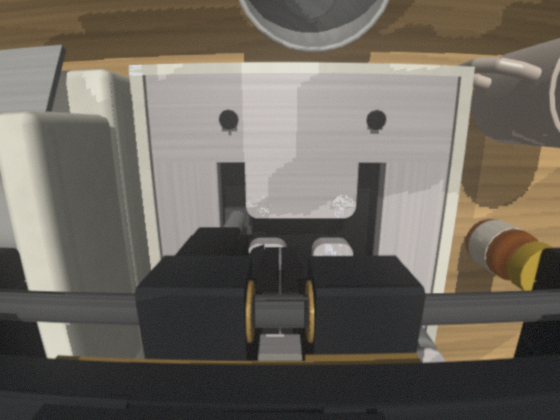

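```bash
python3 -m crank '0 -0.002 0 0 0 0 0'| grep -E "pos|force"; python3 -m crank '0 -0.001 0 0 0 0 0'| grep -E "pos|force"; python3 - <<'E'
from h import *
im,d=r.get_image("scene");cv2.imwrite("pics/s5.png",cv2.resize(im[140:310,210:420],None,fx=3.5,fy=3.5,interpolation=2))
E
```

```text
eef_pos: [537.8, -80.4, 126.7]
contact_force: [-1.6, -2.9, 1.3]
eef_pos: [537.8, -79.2, 126.7]
contact_force: [-1.3, -5.9, 0.7]
```

View pics/s5.png

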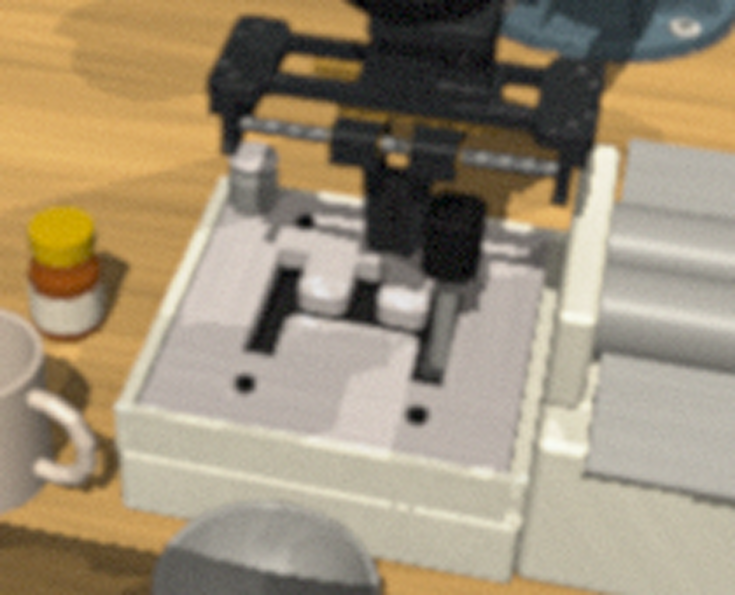

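The end wall is reached. The scene view shows the knob maybe a little far of the fingers, so I'll measure it.

```bash
python3 - <<'E'
from h import *
im,d=r.get_image("scene");m=r.camera_model("scene")
for x in r.cut_out("knob","scene")[:2]:
    print(x["p"],x["box"])
    ys,xs=np.nonzero(x["mask"]&(d>0));W=np.array([(lambda c:c[0]+c[1]*d[y,x])(ray(m,(x,y))) for x,y in zip(xs,ys)])
    t=W[(W[:,2]>120)];print(len(t),np.percentile(t,[3,50,97],axis=0).round(1).tolist())
    t=W[(W[:,2]>152)];print(len(t),np.percentile(t,[3,50,97],axis=0).round(1).tolist())
E
```

```text
0.72 [329.1, 194.0, 349.2, 243.2]
433 [[532.9, -63.7, 122.5], [554.5, -49.1, 148.9], [558.8, -34.9, 159.7]]
193 [[529.0, -63.9, 152.7], [547.7, -49.6, 157.6], [558.6, -35.8, 160.0]]
```

Knob axis is about (542, -49): crosshead +48, lever +3 to +6. That's well within limits. Now I go round to the far side.

```bash
python3 -m crank '0 0.012 0 0 0 0 0; 0 0.012 0 0 0 0 0; 0.016 0 0 0 0 0 0; 0.016 0 0 0 0 0 0; 0.016 0 0 0 0 0 0; 0 0 0 0 0 0 0; 0 -0.018 0 0 0 0 0; 0 -0.018 0 0 0 0 0; 0 -0.018 0 0 0 0 0; 0 0 0 0 0 0 0'
python3 -m crank '-0.003 0 0 0 0 0 0; -0.005 0 0 0 0 0 0; -0.005 0 0 0 0 0 0; -0.005 0 0 0 0 0 0; -0.005 0 0 0 0 0 0'
```

```text
clock: 8.6
eef_pos: [585.0, -47.3, 126.4]
ee_rot: [-3.14, -0.001, 0.001]
contact_force: [0.0, -0.3, -0.7]
width: 0.004
clock: 9.02
eef_pos: [562.6, -50.2, 126.8]
ee_rot: [3.141, -0.003, 0.002]
contact_force: [2.8, -1.0, -2.1]
width: 0.005
```

```bash
python3 -m crank '-0.005 0 0 0 0 0 0; -0.005 0 0 0 0 0 0; -0.005 0 0 0 0 0 0'| grep -E "pos|force"; python3 -m crank '-0.005 0 0 0 0 0 0; -0.005 0 0 0 0 0 0; -0.005 0 0 0 0 0 0'| grep -E "pos|force"; python3 -m crank '-0.004 0 0 0 0 0 0; -0.003 0 0 0 0 0 0'| grep -E "pos|force"
```

```text
eef_pos: [547.7, -49.9, 127.0]
contact_force: [4.0, -1.3, -0.9]
eef_pos: [532.6, -49.6, 127.0]
contact_force: [2.7, -2.3, 0.3]
eef_pos: [525.5, -49.3, 127.0]
contact_force: [3.2, -1.1, 0.6]
```

```bash
python3 -m crank '-0.002 0 0 0 0 0 0'| grep -E "pos|force"; python3 -m crank '-0.002 0 0 0 0 0 0'| grep -E "pos|force"; python3 -m crank '-0.001 0 0 0 0 0 0'| grep -E "pos|force"; python3 -m crank '-0.001 0 0 0 0 0 0'| grep -E "pos|force"
```

```text
eef_pos: [523.5, -49.3, 126.9]
contact_force: [2.3, -1.8, 0.9]
eef_pos: [522.8, -49.3, 127.1]
contact_force: [13.1, -1.0, -6.6]
eef_pos: [522.7, -49.3, 127.1]
contact_force: [13.4, -0.8, -7.1]
eef_pos: [522.6, -49.4, 127.2]
contact_force: [17.4, 0.4, -11.3]
```

The slot's end is felt at TCP x=522.7 (expected about 521 to 522). I'll back off, lift and check.

```bash
python3 -m crank '0.012 0 0 0 0 0 0; 0.018 0 0 0 0 0 0; 0 0 -0.03 0 0 0 0; 0 0 -0.03 0 0 0 0; 0 0 -0.03 0 0 0 0; 0.01 0.025 -0.02 0 0 0 0; 0 0.03 0 0 0 0 0; 0 0.03 0 0 0 0 0; 0 0 0 0 0 0 0; 0 0 0 0 0 0 0'
python3 - <<'E'
from h import *
for n in ["scene","top"]:
    im,d=r.get_image(n);m=r.camera_model(n);cv2.imwrite(f"pics/{n}9.png",im)
    cv2.imwrite(f"pics/{n}9c.png",cv2.resize(im[150:300,210:410],None,fx=4,fy=4,interpolation=2))
    for k,z in (("knob",120),("marker",95)):
        for x in r.cut_out(k,n)[:2]:
            ys,xs=np.nonzero(x["mask"]&(d>0));W=np.array([(lambda c:c[0]+c[1]*d[y,x])(ray(m,(x,y))) for x,y in zip(xs,ys)])
            t=W[W[:,2]>z];print(n,k,round(x["p"],2),x["box"],len(t), np.percentile(t,[3,50,97],axis=0).round(1).tolist() if len(t) else 0)
E
```

```text
clock: 10.85
eef_pos: [558.7, -135.0, 235.9]
ee_rot: [-3.14, 0.005, 0.004]
contact_force: [-0.0, 1.0, 0.0]
width: 0.008
scene knob 0.85 [334.0, 181.4, 353.7, 230.2] 403 [[488.7, -63.4, 122.4], [511.2, -48.9, 148.5], [515.5, -35.0, 159.4]]
top knob 0.58 [211.4, 229.1, 225.9, 245.8] 190 [[483.8, -62.1, 138.7], [499.1, -48.6, 159.2], [512.9, -32.5, 162.6]]
top knob 0.19 [243.2, 137.7, 268.0, 154.3] 2 [[592.8, -160.9, 558.1], [593.3, -159.7, 558.6], [593.9, -158.4, 559.0]]
top marker 0.4 [220.9, 244.4, 227.9, 261.0] 100 [[456.2, -62.3, 96.7], [465.9, -51.1, 103.7], [477.9, -38.7, 108.4]]
top marker 0.3 [237.9, 136.0, 266.6, 154.4] 1 [[603.5, -134.1, 563.9], [603.5, -134.1, 563.9], [603.5, -134.1, 563.9]]
```

View pics/scene9c.png

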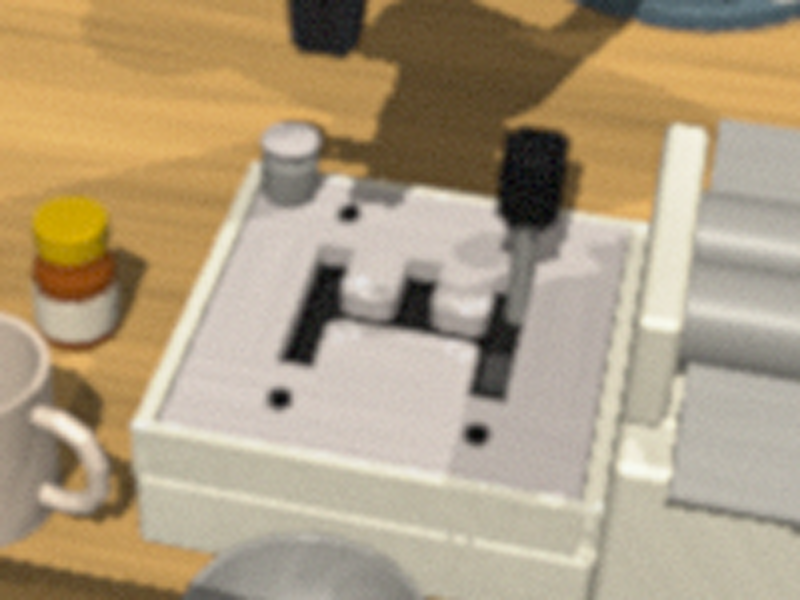

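View pics/scene9.png

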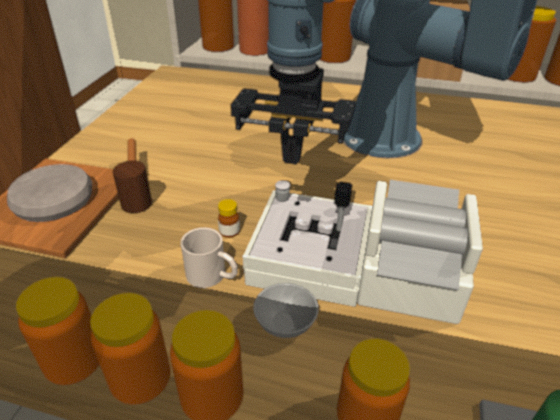

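The knob axis is at about (498.5, -48.5) and the marker at about (466, -52), so 33 mm apart. The knob stands in front of the marker at picture (343,195). The bystanders are at the same pixels as at the start and the gripper is clear, so I'm handing in.

```bash
python3 -c "
from rig import r
print(r.finish_job())"
```

```text
the job is handed in; nothing more can be done
None
```

I set the flattener to the marked slot, the near-left one, and handed the job in; no verdict was reported. With the fingers closed throughout, I pushed the lever far out of the park slot to the channel wall. I then pushed it left to the end wall and near until it met the slot's end. The clock read about 11 s when I finished moving.

**Last checks:**
- **Knob and marker:** they were about 33 mm apart (limit 39 mm).
- **Slot end:** I felt it at about 17 N.
- **Bystanders:** they looked to be at the same pixels as at the start, judged by eye in the scene picture.
- **Gripper:** it was lifted clear with no contact.

**Disagreements:**
- **Gate position:** the scene camera put the gate about 6 mm farther out than the top camera. The wall contacts agreed with the top and wrist cameras.
- **Marker detection:** at the end the network no longer reported the marker in the scene picture, where the knob hides it. The final distance therefore rests on the top camera.

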